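Put the spare wheelset away in its flip-cap tube

TASK

Put the loose wheelset away in the spares rack: flick open the cap of the widest tube, put the wheelset into that tube, and press the cap fully shut again. Keep the caps of the two slim tubes shut and leave the other things on the desk where they are.

Things in the scene. Friction and masses are not known exactly. Their poses are not given: they have to be found in the camera images.
- rack: plywood rack fixed to the desk, 96 (x) x 330 (y) x 60 mm high; origin: centre of its underside. Its y axis runs along the row of tubes, its -x side faces the robot. The three tubes stand in it in a row, 105 mm apart, in any order, turned as the rack is.
- wide_tube: the widest of the three tubes: clear barrel, outside diameter 62 mm, inside 56 mm, 95 mm high, fixed in the rack; white flip cap. Inner floor 18 mm above its underside, so 77 mm deep. Origin: centre of its underside, 12 mm above the desk; z up; x points away from the robot side, towards the cap's hinge.
- wide_mouth (a point): centre of the wide tube's mouth, level with the rim (107 mm above the desk)
- wide_hinge (a point): on the hinge axis of the wide tube's cap, at the back of the rim, 35 mm behind the tube's axis (the tube's +x), level with the rim; the axis runs along the tube's y
- wide_cap (a joint): angle of the wide tube's cap: 0 shut, 1.57 standing upright, 1.9 fully open (leaning back). Stiff hinge: the cap stays where it is left. Starts shut or a little ajar. The cap is a disc of 64 mm diameter, 9 mm thick, that lies on the rim when shut.
- wide_tab (a point): centre of the free part of the thumb tab on the wide tube's cap; the tab sticks out of the front of the cap (towards the robot when shut), 18 mm wide, 7 mm thick, its end 15 mm beyond this point and the cap's edge 19 mm behind it. It is 86 mm from the hinge axis and moves with the cap; shut, it is 4.5 mm above the rim. Nothing lies under it.
- wheelset_center (a point): centre of the wheelset, half way along its axle, 36 mm above its underside
- wheelset: loose steel wheelset standing on end on the desk: two wheels 38 mm in diameter (41 over a thin flange on their inner side) and 14 mm thick on an upright axle 12 mm thick; 72 mm high, 120 g. Origin: centre of its underside; z up along the axle.
- slim_tube: one of the two slim tubes, outside diameter 40 mm (inside 34 mm), 110 mm high, fixed in the rack, shut with a like flip cap whose thumb tab reaches 56 mm to the front of the tube's axis. Origin: centre of its underside, 12 mm above the desk
- slim_cap (a joint): angle of that slim tube's cap, 0 shut (as it starts), up to 1.9 open
- slim2_tube: the other of the two slim tubes, outside diameter 40 mm (inside 34 mm), 110 mm high, fixed in the rack, shut with a like flip cap whose thumb tab reaches 56 mm to the front of the tube's axis. Origin: centre of its underside, 12 mm above the desk
- slim2_cap (a joint): angle of that slim tube's cap, 0 shut (as it starts), up to 1.9 open
- wagon: loose plank-sided goods wagon (a model), 160 x 70 x 70 mm, on four wheels; stands beyond the wheelset, to be left alone. Origin: at its underside
- controller: loose train controller, a blue box 110 x 100 x 50 mm with a black dial on top (66 mm high in all); stands on the left, to be left alone. Origin: at its underside
- screwdriver: loose screwdriver, 170 mm long, lying flat; stands near the robot, to be left alone. Origin: at its underside
- tree: loose model tree, 125 mm high, 54 mm across; stands near the robot, to its right, to be left alone. Origin: at its underside
- cleaner: loose round bottle with a screw cap, 54 mm across, 140 mm high; stands far left, to be left alone. Origin: at its underside
- house: loose model house, 115 x 93 mm over its roof, about 97 mm high; stands far right, to be left alone. Origin: at its underside
There are look-alikes about, which are no part of the job. Of the things shaped like the wheelset, the steel one is meant.

How it is judged:
By the outcome, as a careful person would: the job done as asked, in the order asked, and still so for the second after the job is handed in, with the robot touching nothing.
It also fails if it takes over 64 s, if anything falls off the work surface, if the arm or the gripper's body presses on something with over 40 N, if the wrist force passes 120 N, or if a joint passes its speed limit or range.

ROBOT

A 6-joint arm with a two-finger parallel gripper is mounted at the origin on the work surface. World frame = base frame: x ahead of the robot, y to its left, z up, the work surface at z = 0. Lengths are in mm, angles in rad, forces in N, time in s.
With the tool pointing down it reaches from about 275 to 750 mm from the base axis. Payload 10.2 kg.
Tool frame: the origin (TCP) lies where the fingers leave the gripper's body, on its centre line; the fingertips stand 73 mm ahead of it and the grasp point (between the pads) lies 54 mm ahead of it; z points along the fingers, y is the line along which they close (so a half turn about z gives the same grasp; the last joint's range is limited). The gripper opens to 85 mm and grips with 20 to 120 N. Pads are 22 mm wide; open, the fingers measure 114 mm over their backs; the gripper's body (76 mm by 85 mm) begins 54 mm behind the grasp point. The pads swing forward as they close: fully open they stand 13 mm farther back than shut.
Start: joints at [-1.566, 0.313, 1.498, -0, 1.331, -0.223], TCP at [118.55, -511.447, 303.894] pointing down, gripper open.
Joint ranges: [-2.94, 2.94], [-0.97, 2.17], [0.19, 2.56], [-1.23, 4.37], [0.02, 3.11], [-2.88, 2.88]. Speed limits (rad/s): [2.39, 2.39, 3.01, 3.14, 3.14, 3.14].

INTERFACE

Orientations are given as a unit quaternion [w, x, y, z].
In Python, from rig import ctrl gives the robot as it stands.
- The arm moves only by the shell command python3 -m creep 'ROWS' [OPENING] [FORCE]. ROWS is JSON, a list that holds one entry, the list of rows, each a list of 6 numbers: the shift along the world's x, y, z in units of 25 mm (1.0 is 25 mm), then the turn, a rotation vector about the world's x, y, z in units of 5 degrees (1.0 is 5 degrees). In form: [[[x, y, z, ax, ay, az], ...]]. A call has 1 to 20 rows; each row is the pose to reach, as a shift and turn from the pose commanded when the call began; what a row does not reach only later rows make up. A row lasts 1/12 s, in which the tool goes at most 41.7 mm and 7.16 degrees, less where a joint would pass 70% of its speed; a pose out of reach is approached as far as the arm can. A call with a gripper value outside its range is refused whole. OPENING is the finger opening in mm, from 0 to 85.4, set as the call begins (- or left out, the last holds). The fingers move at their own pace and stop on an object; FORCE is the grip in N (left out, the last holds). Time passes only in rows, so rows that repeat a pose let the fingers close. It gives the time, the measured TCP pose, the force, the opening and the grip force at its end, in the units of the state.
- ctrl.sense(): the state, without advancing time (a new reading comes with each control period).
- ctrl.capture(name): name is "scene" or "top" or "wrist"; returns a dict with "image" (400x640x3 uint8, red, green, blue), "fx", "fy", "cx", "cy" (pixels), "R" (3x3) and "t" (3): a world point X has camera coordinates R X + t. Camera axes: x right, y down, z forward; pixel columns grow to the right and rows downward; lengths in mm; the calibration is good to about 2 mm. A picture is of the moment at which its call begins. There is no depth.
- ctrl.finish_job(): hands the job in; it is judged then, once.
The state is a dict: "time_s": time; "joints": joint angles; "dq": joint speeds; "tau": joint torques, N m; "eef_pos": TCP position; "ee_rot": TCP orientation; "force": force on the tool from outside, world axes, zero at the start; "wrist_torque": the same for the moment, N m; "grip_width": opening from 0.0 (shut) to 1.0 (fully open); "grip_force": force on a finger pad.
Only numpy, scipy, OpenCV 4.12 (cv2) and the standard library are available. Lean on these libraries where they do the work, as an engineer would, in place of code of your own. Each camera call takes 0.05 s, during which the arm holds its last target. There are 200 camera calls.

## Working session

There is one attempt and no reset: what is moved stays moved. The work goes in short steps, Python scripts to look and compute and a shell command to move; the robot and the scene stay as the last step left them, time stands still between calls to the robot, and variables do not carry over. Pictures are saved under pics/ and viewed, at most 10 in all, crops included, and the job is handed in when it is done.

```bash
mkdir -p pics; ls; python3 - <<'E'
from rig import ctrl
import cv2,numpy as np
for n in ("scene","top"):
    c=ctrl.capture(n); cv2.imwrite(f"pics/{n}0.png",c["image"][:,:,::-1])
    print(n,c["fx"],c["cx"],c["cy"],np.round(c["R"],4).tolist(),np.round(c["t"],1).tolist(), (-np.array(c["R"]).T@np.array(c["t"])).round())
s=ctrl.sense();print(s)
E
```

```text
pics
scene 470.55215257978415 323.03220924556365 197.39537682196925 [[0.1659, 0.9861, -0.011], [0.7618, -0.1352, -0.6335], [-0.6262, 0.0968, -0.7736]] [-21.7, -351.3, 1700.3] [1336. -191. 1093.]
top 365.0481596237471 324.3033961641254 201.84683335822487 [[0.0166, -0.9997, -0.0156], [-0.9989, -0.0159, -0.0442], [0.044, 0.0164, -0.9989]] [-74.9, 531.2, 1241.3] [ 477.  -87. 1262.]
{'time_s': 0.1, 'joints': array([-1.56640640e+00,  3.13406370e-01,  1.49836488e+00,  8.16360603e-06,
        1.33099423e+00, -2.23369305e-01]), 'dq': array([-2.40229986e-04,  1.67907629e-05, -1.64003477e-03, -1.92252433e-04,
       -1.39805191e-03, -6.33249752e-04]), 'tau': array([ 3.18871869e-03, -4.12901330e+01, -2.60139370e+01, -1.90036803e-04,
        3.02132750e-03, -1.63706471e-05]), 'eef_pos': array([ 118.5471127 , -511.29070199,  303.3845278 ]), 'ee_rot': array([-5.82468625e-04,  9.93522661e-01,  1.13632648e-01,  6.80186937e-05]), 'force': array([1.13072489, 0.14760531, 0.15852267]), 'wrist_torque': array([0.02628966, 0.00496904, 0.04218144]), 'grip_force': 0.0, 'grip_width': 1.001594888214908}
```

View pics/scene0.png

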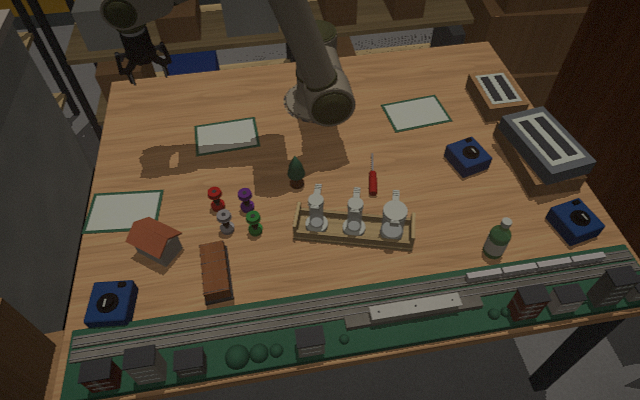

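View pics/top0.png

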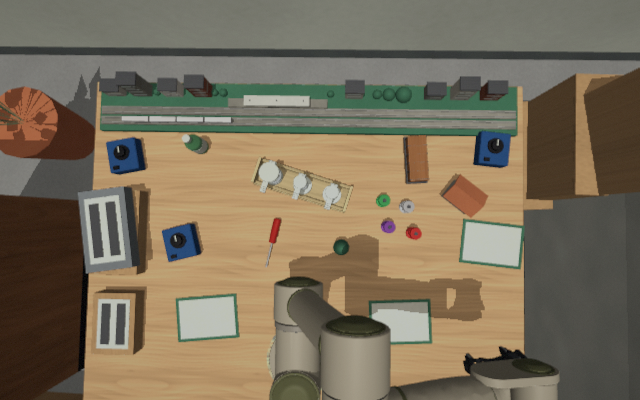

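The scene view shows the rack with the wide tube at about (395,218), on its right, and the grey steel wheelset at (225,222). In the top view the wide cap is at (270,172) and the steel wheelset at (407,206), with green, purple and red look-alikes beside it.

```bash
cat > h.py <<'E'
import numpy as np,cv2
from rig import ctrl
def ray(c,u,v,z):
    R=np.array(c["R"]);t=np.array(c["t"]);o=-R.T@t
    d=R.T@np.array([(u-c["cx"])/c["fx"],(v-c["cy"])/c["fy"],1]);return (o+d*(z-o[2])/d[2]).round(1)
def proj(c,X):
    p=np.array(c["R"])@np.array(X,float)+np.array(c["t"]);return np.round([c["fx"]*p[0]/p[2]+c["cx"],c["fy"]*p[1]/p[2]+c["cy"]],1)
E
python3 - <<'E'
from h import *
a=ctrl.capture("top");b=ctrl.capture("scene")
A=cv2.resize(a["image"][148:248,245:430],None,fx=4.3,fy=4.3,interpolation=cv2.INTER_CUBIC)[:299]
A=cv2.resize(a["image"][150:245,245:430],(740,380),interpolation=cv2.INTER_CUBIC)
B=cv2.resize(b["image"][178:248,200:420],(770,245),interpolation=cv2.INTER_CUBIC)[:215]
out=np.zeros((595,770,3),np.uint8);out[:380,:740]=A;out[380:]=B
cv2.imwrite("pics/crop1.png",np.clip(out[:,:,::-1].astype(float)*1.4,0,255).astype(np.uint8))
print("wheel top",ray(a,407,206,72),"cap",ray(a,270,172,116),"slims",ray(a,302,183,130),ray(a,332,194,130))
E
```

```text
wheel top [ 520.4 -336.3   72. ] cap [619.5 105.4 116. ] slims [584.8   2.3 130. ] [551.9 -91.7 130. ]
```

View pics/crop1.png

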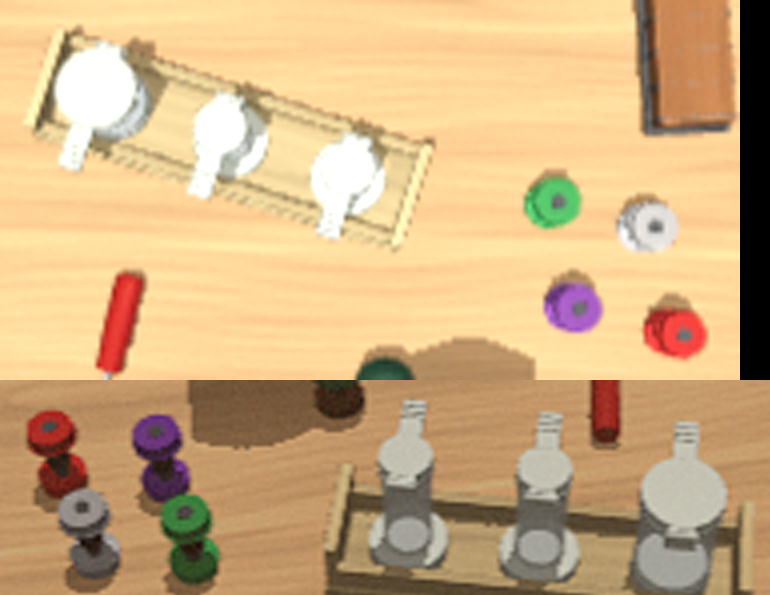

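The crop (4x) shows the wide cap at about (269,172) in top pixels, its tab end at (263,190) and the slim caps at (300,182) and (331,194). The steel wheelset's top is at (408,206). Now I'll measure with masks in both views.

```bash
cat > m1.py <<'E'
from h import *
def tri(a,pa,b,pb):
    rows=[];r=[]
    for c,p in((a,pa),(b,pb)):
        R=np.array(c["R"]);t=np.array(c["t"]);K=np.array([[c["fx"],0,c["cx"]],[0,c["fy"],c["cy"]],[0,0,1]]);rows.append(K@np.c_[R,t])
    X=cv2.triangulatePoints(rows[0],rows[1],np.array(pa,float).reshape(2,1),np.array(pb,float).reshape(2,1)).ravel();return (X[:3]/X[3]).round(1)
E
python3 - <<'E'
from m1 import *
a=ctrl.capture("top");b=ctrl.capture("scene")
def peaks(c,box,thr,n,r):
    x0,x1,y0,y1=box; im=c["image"][y0:y1,x0:x1]; im=cv2.resize(im,None,fx=4,fy=4,interpolation=cv2.INTER_CUBIC)
    h=cv2.cvtColor(im,cv2.COLOR_RGB2HSV); m=((h[...,2]>thr)&(h[...,1]<50)).astype(np.uint8)
    d=cv2.distanceTransform(m,cv2.DIST_L2,5);o=[]
    for i in range(n):
        p=np.unravel_index(d.argmax(),d.shape); q=np.argwhere(d>d.max()-.6);q=q[np.hypot(*(q-p).T)<8].mean(0)
        o.append(((q[1]+.5)/4-.5+x0,(q[0]+.5)/4-.5+y0,d.max()/4)); cv2.circle(d,(int(p[1]),int(p[0])),r*4,0,-1)
    return sorted(o)
pa=peaks(a,(250,350,155,215),195,3,12);pb=peaks(b,(300,415,185,225),110,3,15)
print(np.round(pa,1).tolist(),np.round(pb,1).tolist())
for p,q in zip(pa,pb[::-1]): print(tri(a,p[:2],b,q[:2]),ray(a,*p[:2],116),ray(b,*q[:2],116),ray(a,*p[:2],131),ray(b,*q[:2],131))
wa=peaks(a,(397,418,196,216),150,1,6)[0]
x0,y0=212,204
print("steel",np.round(wa,1))
for u,v in ((wa[0],wa[1]),(408.5,206.5)): print(ray(a,u,v,72),ray(b,200+84/3.5,178+133/3.5-.3,72))
# top tab end, scene tab end
print("tab",ray(a,263.2,190.3,112),ray(b,396,191,112), tri(a,(263.2,190.3),b,(396,190.8)))
for p in (pa[0],): 
  print(a["image"][int(p[1]),int(p[0])],b["image"][209,395])
E
```

```text
[[270.4, 178.9, 1.2], [296.5, 180.5, 1.0], [333.2, 188.6, 1.4]] [[315.4, 199.1, 6.2], [355.2, 202.7, 6.3], [394.8, 209.6, 9.8]]
[601.3 113.6  91.9] [597.7 103.7 116. ] [619.1 109.8 116. ] [596.1 101.2 131. ] [630.2 105.2 131. ]
[591.3  13.1 132.5] [593.8  20.9 116. ] [578.3  12.6 116. ] [592.2  19.5 131. ] [590.    9.5 131. ]
[568.2 -93.3 141.4] [570.  -95.2 116. ] [547.7 -89.6 116. ] [568.8 -95.1 131. ] [559.9 -91.2 131. ]
steel [408.8 210.1   2.2]
[ 507.1 -342.    72. ] [ 526.2 -339.4   72. ]
[ 518.9 -341.2   72. ] [ 526.2 -339.4   72. ]
tab [561.4 126.3 112. ] [554.7 131.1 112. ] [561.2 126.9 121. ]
[192 196 185] [140 139 128]
```

From the scene view, the slim caps at z=131 come out 105 mm apart, which matches the rack. The wide axis is at about (619.5,109.5), and the rack is yawed by about -16.6°. I'll hover over the tab, with the fingers closing along the tube's y.

```bash
python3 -m creep '[[[17.86,25.5,-1.6,0,0,30.06],[17.86,25.5,-1.6,0,0,30.06],[17.86,25.5,-1.6,0,0,30.06],[17.86,25.5,-1.6,0,0,30.06],[17.86,25.5,-1.6,0,0,30.06],[17.86,25.5,-1.6,0,0,30.06],[17.86,25.5,-1.6,0,0,30.06],[17.86,25.5,-1.6,0,0,30.06],[17.86,25.5,-1.6,0,0,30.06],[17.86,25.5,-1.6,0,0,30.06],[17.86,25.5,-1.6,0,0,30.06],[17.86,25.5,-1.6,0,0,30.06],[17.86,25.5,-1.6,0,0,30.06],[17.86,25.5,-1.6,0,0,30.06],[17.86,25.5,-1.6,0,0,30.06],[17.86,25.5,-1.6,0,0,30.06],[17.86,25.5,-1.6,0,0,30.06],[17.86,25.5,-1.6,0,0,30.06],[17.86,25.5,-1.6,0,0,30.06],[17.86,25.5,-1.6,0,0,30.06]]]' 40
python3 -m creep '[[[0,0,0,0,0,0]]]'
```

```text
time_s: 1.97
eef_pos: [566.5, 130.1, 262.8]
ee_rot: [-0.0, 0.2, 0.98, 0.0]
force: [0.3, -1.3, -0.6]
grip_width: 0.468
grip_force: 0.0
time_s: 2.05
eef_pos: [565.3, 127.3, 263.1]
ee_rot: [-0.001, 0.202, 0.979, -0.0]
force: [0.2, 0.0, -0.8]
grip_width: 0.467
grip_force: 0.0
```

```bash
python3 -m creep '[[[0,0,0,0,0,1.4],[0,0,0,0,0,1.4],[0,0,0,0,0,1.4]]]'
python3 - <<'E'
from h import *
c=ctrl.capture("wrist");cv2.imwrite("pics/w1.png",c["image"][:,:,::-1])
s=ctrl.sense();print(s["eef_pos"],s["ee_rot"].round(4))
print(proj(c,[564.9,125.9,111]),proj(c,[619.5,109.5,116]))
E
```

```text
time_s: 2.3
eef_pos: [564.9, 125.4, 264.1]
ee_rot: [0.0, 0.149, 0.989, -0.0]
force: [0.1, -0.1, 0.3]
grip_width: 0.465
grip_force: 0.0
[564.88567972 125.46482184 264.12819475] [ 1.000e-04  1.484e-01  9.889e-01 -0.000e+00]
[316.3 207.1] [316.7 285.8]
```

View pics/w1.png

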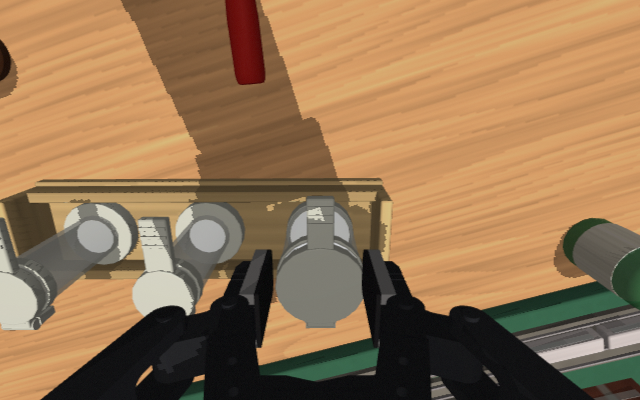

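The wrist view shows the wide tab at (320,222), with its end at row 198 and the cap disc at (320,285). That is about 4 px (3 mm) towards tube +y from prediction, and the rack is square to the image. I'll descend and pinch the tab.

```bash
python3 -m creep '[[[0.04,0.13,-1.5,0,0,0],[0.04,0.13,-2.8,0,0,0],[0.04,0.13,-3.95,0,0,0],[0.04,0.13,-3.95,0,0,0],[0.04,0.13,-3.95,0,0,0]]]' 40
python3 -m creep '[[[0,0,0,0,0,0],[0,0,0,0,0,0],[0,0,0,0,0,0],[0,0,0,0,0,0],[0,0,0,0,0,0],[0,0,0,0,0,0]]]' 5 30
```

```text
time_s: 2.77
eef_pos: [565.9, 129.0, 165.1]
ee_rot: [-0.001, 0.147, 0.989, -0.0]
force: [0.3, -0.9, 1.9]
grip_width: 0.469
grip_force: 0.0
time_s: 3.27
eef_pos: [566.4, 127.9, 167.0]
ee_rot: [0.001, 0.146, 0.989, -0.001]
force: [-3.7, -8.7, 1.3]
grip_width: 0.206
grip_force: 30.7
```

The pinch holds the tab (17.6 mm for an 18 mm tab). Next I'll lift it along the hinge arc.

```bash
python3 -m creep '[[[0.05,-0.015,0.48,0,0,0],[0.165,-0.05,0.95,0,0,0],[0.33,-0.1,1.39,0,0,0],[0.56,-0.17,1.82,0,0,0],[0.83,-0.25,2.2,0,0,0],[1.16,-0.35,2.55,0,0,0],[1.16,-0.35,2.55,0,0,0]]]'
python3 -m creep '[[[0.36,-0.11,0.3,0,0,0],[0.75,-0.22,0.55,0,0,0],[1.18,-0.35,0.74,0,0,0],[1.62,-0.48,0.87,0,0,0],[1.62,-0.48,0.87,0,0,0]]]'
python3 - <<'E'
from h import *
c=ctrl.capture("scene");im=c["image"][130:250,300:460]
cv2.imwrite("pics/s2.png",cv2.resize(im,None,fx=4,fy=4,interpolation=cv2.INTER_CUBIC)[:,:,::-1])
E
```

```text
time_s: 3.85
eef_pos: [596.0, 118.8, 231.6]
ee_rot: [0.001, 0.146, 0.989, -0.001]
force: [-4.8, -7.2, 0.9]
grip_width: 0.2
grip_force: 30.7
time_s: 4.27
eef_pos: [636.3, 106.6, 252.4]
ee_rot: [0.0, 0.146, 0.989, -0.001]
force: [-4.2, -7.9, 0.4]
grip_width: 0.206
grip_force: 30.2
```

View pics/s2.png

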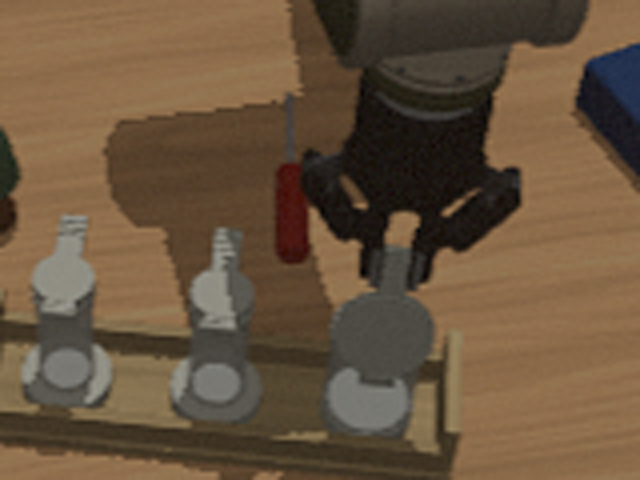

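The cap has been lifted to about 75° between the fingers. I'll continue the arc to about 107°, then release and rise.

```bash
python3 -m creep '[[[0.46,-0.14,0.07,0,0,0],[0.92,-0.28,0.08,0,0,0],[1.35,-0.4,0.03,0,0,0],[1.65,-0.5,-0.04,0,0,0],[1.94,-0.58,-0.13,0,0,0],[1.94,-0.58,-0.13,0,0,0]]]'
python3 -m creep '[[[0,0,0,0,0,0],[0,0,0,0,0,0],[0,0,0,0,0,0],[0,0,0,0,0,0],[0,0,1,0,0,0],[0,0,2,0,0,0],[0,0,3,0,0,0],[0,0,3,0,0,0]]]' 40
```

```text
time_s: 4.82
eef_pos: [684.6, 92.0, 249.1]
ee_rot: [0.001, 0.146, 0.989, -0.001]
force: [-3.6, -7.6, 1.2]
grip_width: 0.202
grip_force: 30.6
time_s: 5.48
eef_pos: [684.6, 94.4, 328.7]
ee_rot: [0.005, 0.145, 0.989, 0.001]
force: [0.8, -0.2, 1.7]
grip_width: 0.47
grip_force: 0.0
```

```bash
python3 -m creep '[[[-6.5,-17.4,-1.9,0,0,-5.6],[-6.5,-17.4,-1.9,0,0,-5.6],[-6.5,-17.4,-1.9,0,0,-5.6],[-6.5,-17.4,-1.9,0,0,-5.6],[-6.5,-17.4,-1.9,0,0,-5.6],[-6.5,-17.4,-1.9,0,0,-5.6],[-6.5,-17.4,-1.9,0,0,-5.6],[-6.5,-17.4,-1.9,0,0,-5.6],[-6.5,-17.4,-1.9,0,0,-5.6],[-6.5,-17.4,-1.9,0,0,-5.6],[-6.5,-17.4,-1.9,0,0,-5.6],[-6.5,-17.4,-1.9,0,0,-5.6],[-6.5,-17.4,-1.9,0,0,-5.6],[-6.5,-17.4,-1.9,0,0,-5.6],[-6.5,-17.4,-1.9,0,0,-5.6],[-6.5,-17.4,-1.9,0,0,-5.6]]]' 58
python3 - <<'E'
from h import *
c=ctrl.capture("wrist")
s=ctrl.sense();print(s["eef_pos"],s["ee_rot"].round(4))
p=proj(c,[*s["eef_pos"][:2],72]);q=proj(c,[*s["eef_pos"][:2],58]);w=proj(c,[521,-340,72]);print(p,q,w)
im=c["image"].copy()
cv2.imwrite("pics/w2.png",im[:,:,::-1])
E
```

```text
time_s: 6.82
eef_pos: [522.4, -339.4, 275.3]
ee_rot: [0.0, 0.379, 0.925, -0.0]
force: [-0.6, 0.1, 1.0]
grip_width: 0.677
grip_force: 0.0
[ 522.31686025 -339.49157481  275.25254941] [ 2.000e-04  3.794e-01  9.252e-01 -0.000e+00]
[316.1 186.5] [316.1 181.8] [314.5 185.8]
```

View pics/w2.png

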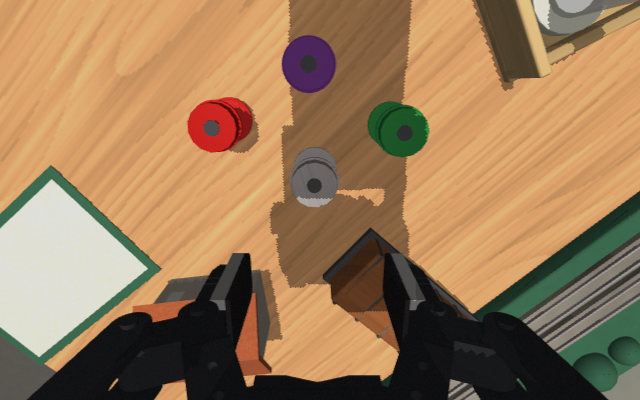

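The steel wheelset's axle top is at (314.5,185), within 2 mm of under the TCP, and there is nothing beside it along the closing line. I'll descend, grip its upper wheel and lift it.

```bash
python3 -m creep '[[[-0.05,-0.03,-1.5,0,0,0],[-0.05,-0.03,-3,0,0,0],[-0.05,-0.03,-4.5,0,0,0],[-0.05,-0.03,-5.4,0,0,0],[-0.05,-0.03,-5.8,0,0,0],[-0.05,-0.03,-5.8,0,0,0],[-0.05,-0.03,-5.8,0,0,0]]]' 58
python3 -m creep '[[[0,0,0,0,0,0],[0,0,0,0,0,0],[0,0,0,0,0,0],[0,0,0,0,0,0],[0,0,0,0,0,0],[0,0,0,0,0,0]]]' 20 50
python3 -m creep '[[[0,0,0.2,0,0,0],[0,0,0.6,0,0,0],[0,0,1.4,0,0,0],[0,0,2.6,0,0,0],[0,0,4,0,0,0],[0,0,5,0,0,0],[0,0,5,0,0,0]]]'
```

```text
time_s: 7.45
eef_pos: [521.0, -341.7, 131.2]
ee_rot: [0.001, 0.38, 0.925, -0.0]
force: [0.2, -0.4, 0.5]
grip_width: 0.684
grip_force: 0.0
time_s: 7.95
eef_pos: [521.1, -342.2, 132.3]
ee_rot: [0.002, 0.38, 0.925, -0.001]
force: [0.0, 0.3, 6.3]
grip_width: 0.415
grip_force: 49.8
time_s: 8.53
eef_pos: [521.3, -342.6, 262.2]
ee_rot: [0.005, 0.38, 0.925, -0.002]
force: [0.5, -0.3, -0.3]
grip_width: 0.418
grip_force: 50.1
```

```bash
python3 -m creep '[[[0.1,0.8,1.6,0,0,1],[3.96,18.2,1.6,0,0,5.6],[3.96,18.2,1.6,0,0,5.6],[3.96,18.2,1.6,0,0,5.6],[3.96,18.2,1.6,0,0,5.6],[3.96,18.2,1.6,0,0,5.6],[3.96,18.2,1.6,0,0,5.6],[3.96,18.2,1.6,0,0,5.6],[3.96,18.2,1.6,0,0,5.6],[3.96,18.2,1.6,0,0,5.6],[3.96,18.2,1.6,0,0,5.6],[3.96,18.2,1.6,0,0,5.6],[3.96,18.2,1.6,0,0,5.6],[3.96,18.2,1.6,0,0,5.6],[3.96,18.2,1.6,0,0,5.6],[3.96,18.2,1.6,0,0,5.6],[3.96,18.2,1.6,0,0,5.6]]]'
python3 - <<'E'
from h import *
c=ctrl.capture("wrist");s=ctrl.sense();print(s["eef_pos"],s["ee_rot"].round(4))
b=ctrl.capture("scene")
im=b["image"][110:260,320:470]
out=np.zeros((400,800,3),np.uint8);out[:,:400]=cv2.resize(im,(400,400),interpolation=cv2.INTER_CUBIC);out[:,400:]=c["image"][:,120:520]
cv2.imwrite("pics/w3.png",out[:,:,::-1])
e=s["eef_pos"]
print("mouth in wrist",proj(c,[620.3,111.9,107]),"tcp axis z107",proj(c,[e[0],e[1],107]),"wheel top",proj(c,[e[0],e[1],e[2]-60]),"floor",proj(c,[620.3,111.9,30]))
print("scene: tcp axis at wheel bottom",proj(b,[e[0],e[1],e[2]-132]),"mouth",proj(b,[620.3,111.9,107]))
E
```

```text
time_s: 9.95
eef_pos: [619.3, 112.1, 295.1]
ee_rot: [0.0, 0.146, 0.989, -0.0]
force: [0.5, -0.0, 0.1]
grip_width: 0.419
grip_force: 50.5
[619.29733878 112.22864848 295.09147375] [ 1.000e-04  1.461e-01  9.893e-01 -0.000e+00]
mouth in wrist [315.8 193. ] tcp axis z107 [315.9 191.7] wheel top [315.  282.5] floor [316.1 169.2]
scene: tcp axis at wheel bottom [397.7 198.2] mouth [395.3 212. ]
```

View pics/w3.png

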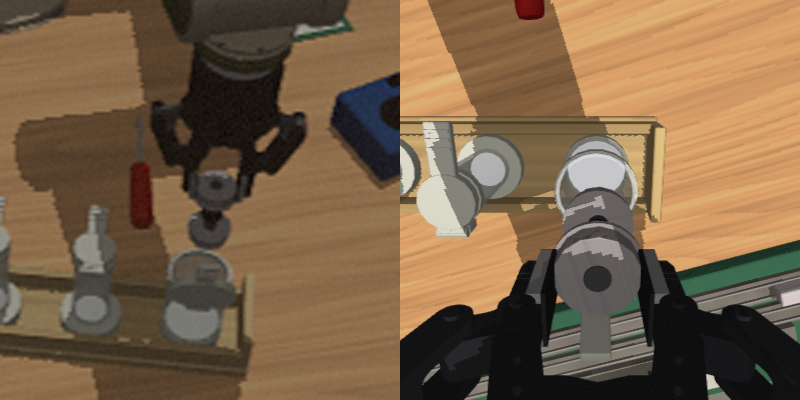

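The wheelset hangs upright over the mouth: its axle top is at panel (597,278) and the mouth centre at (596,188). Relative to its prediction each is off the same way, so they agree to within about 1 mm. The cap leans back clear of the gripper. Now I'll lower and release.

```bash
python3 -m creep '[[[0,0,-0.8,0,0,0],[0,0,-1.6,0,0,0],[0,0,-2.4,0,0,0],[0,0,-3,0,0,0],[0,0,-3.6,0,0,0],[0,0,-4.1,0,0,0],[0,0,-4.5,0,0,0],[0,0,-4.5,0,0,0],[0,0,-4.5,0,0,0]]]'
```

```text
time_s: 10.8
eef_pos: [619.4, 113.0, 182.5]
ee_rot: [-0.0, 0.146, 0.989, -0.0]
force: [0.1, 0.8, 0.3]
grip_width: 0.418
grip_force: 50.5
```

```bash
python3 -m creep '[[[0,0,0,0,0,0],[0,0,0,0,0,0],[0,0,0,0,0,0],[0,0,0,0,0,0],[0,0,0.8,0,0,0],[0,0,2,0,0,0],[0,0,3.5,0,0,0],[0,0,4.6,0,0,0],[0,0,4.6,0,0,0],[0,0,4.6,0,0,0]]]' 60
python3 - <<'E'
from h import *
c=ctrl.capture("wrist");s=ctrl.sense();print(s["eef_pos"])
b=ctrl.capture("scene")
im=b["image"][110:260,320:470]
out=np.zeros((400,800,3),np.uint8);out[:,:400]=cv2.resize(im,(400,400),interpolation=cv2.INTER_CUBIC);out[:,400:]=c["image"][:,120:520]
cv2.imwrite("pics/w4.png",out[:,:,::-1])
for th in (90,100,110):
    t=np.radians(th);H=np.array([620.3,111.9,107])+35*np.array([.958,-.287,0]);d=np.array([-.958*np.cos(t),.287*np.cos(t),np.sin(t)])
    p,q=proj(c,H+101*d),proj(b,H+101*d);print(th,p-[-280,0],(q-[320,110])*2.667)
E
```

```text
time_s: 11.63
eef_pos: [619.5, 113.3, 299.1]
ee_rot: [0.002, 0.145, 0.989, 0.0]
force: [-1.2, -0.6, -0.5]
grip_width: 0.705
grip_force: 0.0
[619.17393146 113.3145258  297.22348608]
90 [592.8 309.9] [211.7598 234.4293]
100 [593.  335.2] [210.9597 250.4313]
110 [593.1 354.1] [210.1596 268.5669]
```

View pics/w4.png

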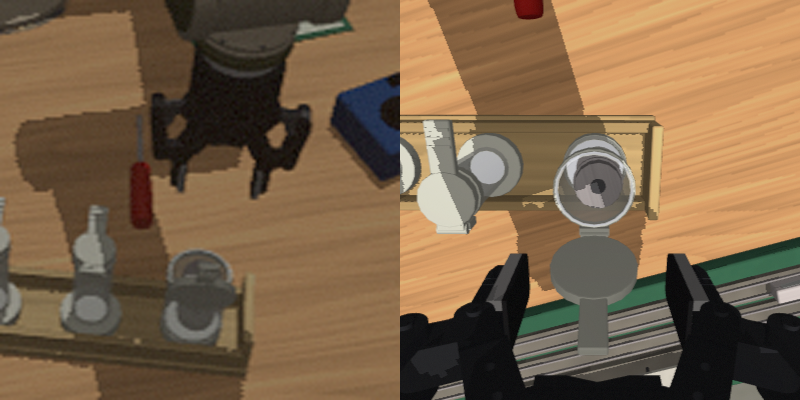

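The wheelset stands in the wide tube, its axle top at panel (597,185), and the cap leans back at about 108° with its tab end at row 353. I'll re-pinch the tab at the known pose and reverse the arc.

```bash
python3 -m creep '[[[0.6,-0.2,1.1,0,0,0],[1.8,-0.58,1.1,0,0,0],[2.62,-0.84,1.1,0,0,0],[2.62,-0.84,0.6,0,0,0],[2.62,-0.84,-0.4,0,0,0],[2.62,-0.84,-1.3,0,0,0],[2.62,-0.84,-1.92,0,0,0],[2.62,-0.84,-1.92,0,0,0],[2.62,-0.84,-1.92,0,0,0]]]' 40
python3 -m creep '[[[0,0,0,0,0,0],[0,0,0,0,0,0],[0,0,0,0,0,0],[0,0,0,0,0,0],[0,0,0,0,0,0]]]' 5 30
```

```text
time_s: 12.48
eef_pos: [684.5, 92.3, 248.1]
ee_rot: [-0.001, 0.145, 0.989, -0.0]
force: [0.8, -1.3, 0.0]
grip_width: 0.468
grip_force: 0.0
time_s: 12.9
eef_pos: [685.1, 91.6, 250.8]
ee_rot: [0.001, 0.146, 0.989, -0.0]
force: [-1.8, -5.9, 4.8]
grip_width: 0.2
grip_force: 31.7
```

```bash
python3 -m creep '[[[-0.59,0.18,0.16,0,0,0],[-1.02,0.31,0.21,0,0,0],[-1.48,0.44,0.2,0,0,0],[-1.94,0.58,0.13,0,0,0],[-2.38,0.71,0,0,0,0],[-2.81,0.84,-0.19,0,0,0],[-3.2,0.96,-0.44,0,0,0],[-3.56,1.07,-0.74,0,0,0],[-3.89,1.17,-1.09,0,0,0],[-4.16,1.25,-1.47,0,0,0],[-4.39,1.31,-1.89,0,0,0],[-4.56,1.37,-2.34,0,0,0],[-4.56,1.37,-2.34,0,0,0]]]'
python3 -m creep '[[[-0.11,0.03,-0.47,0,0,0],[-0.16,0.05,-0.95,0,0,0],[-0.16,0.05,-1.1,0,0,0],[-0.16,0.05,-1.1,0,0,0]]]'
```

```text
time_s: 13.98
eef_pos: [569.7, 126.4, 189.7]
ee_rot: [-0.001, 0.145, 0.989, -0.001]
force: [-4.7, -3.7, 2.0]
grip_width: 0.204
grip_force: 32.7
time_s: 14.32
eef_pos: [566.2, 127.6, 163.5]
ee_rot: [-0.001, 0.145, 0.989, -0.001]
force: [-7.2, -5.8, 4.4]
grip_width: 0.207
grip_force: 34.0
```

```bash
python3 -m creep '[[[0,0,0,0,0,0],[0,0,0,0,0,0],[0,0,0,0,0,0],[0,0,1,0,0,0],[0,0,2,0,0,0],[0,0,2.6,0,0,0],[0,0,2.6,0,0,0]]]' 40
python3 -m creep '[[[0.7,-0.2,0,0,0,0],[1.34,-0.4,0,0,0,0],[1.34,-0.4,0,0,0,0],[1.34,-0.4,0,0,0,0],[1.34,-0.4,0,0,0,0],[1.34,-0.4,-0.4,0,0,0],[1.34,-0.4,-0.8,0,0,0],[1.34,-0.4,-1.2,0,0,0],[1.34,-0.4,-1.2,0,0,0]]]' 0 30
```

```text
time_s: 14.9
eef_pos: [567.9, 128.1, 231.9]
ee_rot: [0.003, 0.145, 0.989, 0.001]
force: [-0.1, 0.1, 0.8]
grip_width: 0.467
grip_force: 0.0
time_s: 15.65
eef_pos: [599.2, 117.9, 195.4]
ee_rot: [-0.002, 0.145, 0.989, -0.0]
force: [0.4, -0.6, -0.2]
grip_width: -0.002
grip_force: 0.0
```

```bash
python3 -m creep '[[[0,0,-0.15,0,0,0],[0,0,-0.3,0,0,0],[0,0,-0.4,0,0,0],[0,0,-0.4,0,0,0]]]'
python3 -m creep '[[[0,0,-0.15,0,0,0],[0,0,-0.15,0,0,0],[0,0,-0.15,0,0,0]]]'
```

```text
time_s: 15.98
eef_pos: [600.4, 117.8, 188.7]
ee_rot: [0.0, 0.145, 0.989, 0.0]
force: [-0.4, 0.4, 0.4]
grip_width: -0.001
grip_force: 0.0
time_s: 16.23
eef_pos: [600.4, 118.0, 187.9]
ee_rot: [0.001, 0.145, 0.989, 0.0]
force: [-10.1, -0.5, 23.1]
grip_width: -0.0
grip_force: 11.4
```

```bash
python3 -m creep '[[[0,0,-0.15,0,0,0],[0,0,-0.2,0,0,0],[0,0,-0.2,0,0,0]]]'
python3 -m creep '[[[0,0,1,0,0,0],[0,0,2.5,0,0,0],[-2,2,4,0,0,0],[-3,-1,5,0,0,0],[-4,-4,5,0,0,0],[-5,-6,5,0,0,0],[-5,-6,5,0,0,0],[-5,-6,5,0,0,0],[-5,-6,5,0,0,0]]]'
python3 - <<'E'
from h import *
b=ctrl.capture("scene");a=ctrl.capture("top")
out=np.zeros((600,800,3),np.uint8);out[:300,:]=cv2.resize(b["image"][170:245,220:420],(800,300),interpolation=cv2.INTER_CUBIC)
out[300:]=cv2.resize(a["image"][135:255,150:470],(800,300),interpolation=cv2.INTER_CUBIC)
cv2.imwrite("pics/end.png",np.clip(out[:,:,::-1]*1.2,0,255).astype(np.uint8))
E
```

```text
time_s: 16.48
eef_pos: [600.4, 118.2, 186.8]
ee_rot: [0.002, 0.145, 0.989, 0.0]
force: [-25.1, -0.3, 50.4]
grip_width: 0.002
grip_force: 25.5
time_s: 17.23
eef_pos: [473.5, -36.6, 305.6]
ee_rot: [0.001, 0.148, 0.989, -0.001]
force: [-0.1, 0.3, 0.9]
grip_width: -0.0
grip_force: 0.0
```

View pics/end.png

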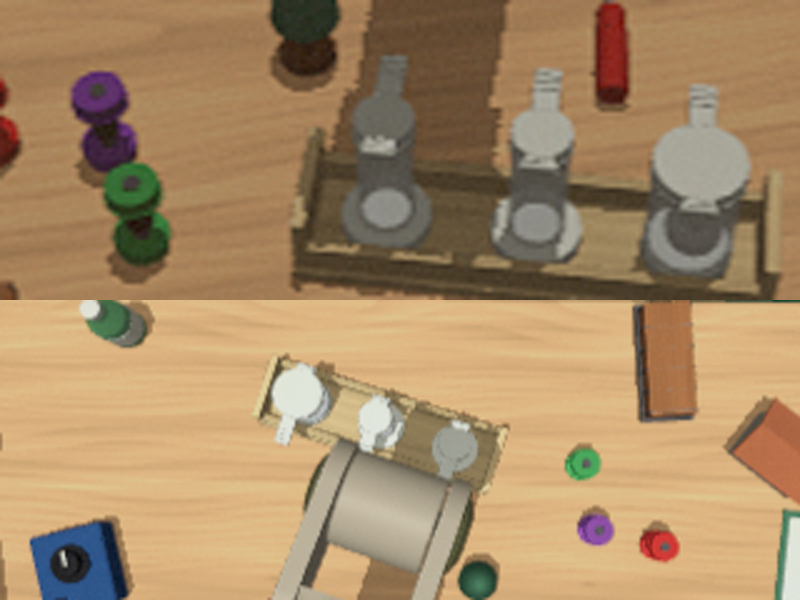

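The wide cap (700,165) lies flat with the wheelset visible in the barrel below it. Both slim caps are shut and the neighbouring things have not moved.

```bash
python3 -c "
from rig import ctrl
print(ctrl.finish_job())"
```

```text
the job is handed in; nothing more can be done
None
```

The steel wheelset is in the wide tube with its cap pressed shut, both slim caps stayed shut and nothing else in view had moved; I handed the job in at about 17 s of the 64 s allowed (no verdict came back).

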